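# Free a hold-down clamp from its sizing die

### The arm

A 6-joint arm with a two-finger parallel gripper is mounted at the origin on the work surface. World frame = base frame: x ahead of the robot, y to its left, z up, the work surface at z = 0. Lengths are in m, angles in rad, forces in N, time in s.
With the tool pointing down it reaches from about 0.35 to 0.975 m from the base axis. Payload 4.9 kg.
Tool frame: the origin (TCP) lies at the very end of the fingers, on their centre line; the grasp point (between the pads) lies 19 mm behind it; z points along the fingers, y is the line along which they close (so a half turn about z gives the same grasp; the last joint's range is limited). The gripper opens to 85 mm and grips with 20 to 120 N. Pads are 22 mm wide; open, the fingers measure 114 mm over their backs; the gripper's body (76 mm by 85 mm) begins 54 mm behind the grasp point. The pads swing forward as they close: fully open they stand 13 mm farther back than shut.
Start: joints at [-1.433, 0.053, 1.613, -0, 1.476, -0.119], TCP at [0.159, -0.604, 0.231] pointing down, gripper open.
Joint ranges: [-3.01, 3.01], [-1.01, 2.22], [0.06, 2.58], [-1.02, 4.17], [0.09, 2.62], [-3.14, 3.14]. Speed limits (rad/s): [2.57, 2.57, 3.14, 3.14, 3.14, 3.14].

### API

Orientations are given as a unit quaternion [w, x, y, z].
In Python, from plant import monitor, vision, manip gives the robot as it stands. The module is installed in compiled form; this text tells all that it offers.
- The arm moves only by the tool arm_command, never from a script. Its argument "rows" is a list of rows, each a list of 3 entries, a list of its own where there are three numbers: the finger opening in mm, from 0 to 85.4, then the shift along the world's x, y, z in units of 30 cm (1.0 is 30 cm), then the turn, a rotation vector about the world's x, y, z in units of pi/2 rad (1.0 is pi/2 rad). In form: [[claw, [x, y, z], [wx, wy, wz]], ...]. A call has 1 to 12 rows; each row is the pose to reach, as a shift and turn from the pose commanded when the call began; what a row does not reach only later rows make up. A row lasts 1/12 s, in which the tool goes at most 41.7 mm and 7.16 degrees, less where a joint would pass 70% of its speed; a pose out of reach is approached as far as the arm can. A call with a number of a shift or a turn outside -1 to 1 is refused whole. A call with a gripper value outside its range is refused whole. The fingers move at their own pace and stop on an object; the grip force is fixed at half the most. Time passes only in rows, so rows that repeat a pose let the fingers close. It gives the time, the measured TCP pose, the force, the opening and the grip force at its end, in the units of the state.
- monitor.state(): the state, without advancing time (a new reading comes with each control period).
- vision.grab_frame(name): name is "side" or "top" or "wrist"; returns a dict with "color" (384x512x3 uint8, red, green, blue), "z_map" (384x512 float32, m along the optical axis (not along the pixel's ray), 0 where there is no reading), "mtx" (3x3 intrinsics, pixels), "R" (3x3) and "t" (3): a world point X has camera coordinates R X + t. Camera axes: x right, y down, z forward; pixel columns grow to the right and rows downward; lengths in m; the calibration is good to about 2 mm. A picture is of the moment at which its call begins.
- manip.job_done(): hands the job in; it is judged then, once.
The state is a dict: "time": time; "joint_pos": joint angles; "joint_vel": joint speeds; "joint_efforts": joint torques, N m; "tool_pos": TCP position; "tool_rot": TCP orientation; "contact_force": force on the tool from outside, world axes, zero at the start; "ft_torque": the same for the moment, N m; "gripper_width": opening from 0.0 (shut) to 1.0 (fully open); "grasp_force": force on a finger pad.
Only numpy, scipy, OpenCV 4.12 (cv2) and the standard library are available. Lean on these libraries where they do the work, as an engineer would, in place of code of your own. Each camera call takes 0.05 s, during which the arm holds its last target. There are 200 camera calls.

### The job

Take the brass-coloured injector clamp out of the sizing die: pull the die's red gate down open, push the clamp gently by its heel along the cavity until it tips up over the ramp by itself, then lift it out and lay it flat, right way up, on the floor of the blue tray beside the finished clamp. Set it down without dropping it, do not ram it against the die, leave the other things where they are, and finish by pushing the red gate fully shut again.

Things in the scene. Friction and masses are not known exactly. Their poses are not given: they have to be found in the camera images.
- die: Dark steel sizing die, 150 x 110 x 58 mm (x, y, z), fixed on a grey base plate 190 x 150 x 8 mm (die x -80 to +110 mm). Origin: centre of its underside at bench level; x runs along the cavity, away from the gate; z up. The cavity is a straight channel 40 mm wide along x at y = 0, open at the top and, with the gate down, at the gate end (x = -75 mm).
- die_floor (a point): Middle of the channel's level floor at the gate end, at die (-75, 0, 46) mm, 12 mm below the die's top. The clamp starts level on this floor, fork towards die +x, heel 2 to 5 mm inside the gate, top flush with the die's top and 2 mm free at each side, so it cannot be gripped until it is tipped.
- die_fulcrum (a point): Far end of the level floor, at die (-13, 0, 46) mm. From this edge a ramp falls at 30 degrees towards die +x down to the end stop. Pushed in +x by its heel, the clamp's balance point passes the edge after 15 to 18 mm and it then tips nose down; it comes to rest on the ramp tilted 30 degrees, its heel standing proud of the die's top.
- die_stop (a point): Edge of the end stop closing the cavity's far end, at die (51, 0, 58) mm: a lip leaning 3.5 mm over the cavity (5 mm proud of the die's top), upright wall below it. Finger friction can keep the clamp level until its prongs meet the lip (heel then at die x = -45 mm); it tips once the finger backs off. Pushing harder rams it. Draw it out along its slope, clear of the lip.
- gate (a joint): Red steel gate closing the cavity's near end, hinged at its bottom edge (axis along die y through gate_hinge). In rad: 0 = shut, upright; grows as its top swings away from the die towards die -x; stop at 1.0. Stiff hinge (about 0.07 N m): it stays where it is left. May start up to 0.1 ajar. To shut it, push the tab from outside and rise with it along its arc: a level push can bind.
- gate_hinge (a point): Middle of the gate's hinge axis, fixed to the die at (-80, 0, 14) mm in its frame; the shut gate's inner face is at die x = -75 mm, outer face at -85 mm.
- gate_tab (a point): Middle of the top edge of the gate's tab, 70 mm from the hinge axis. The gate is a panel 10 mm thick and 60 mm wide up to 44 mm from the hinge, then a tab 26 mm wide and 10 mm thick up to 70 mm; shut, the tab stands 26 mm proud of the die's top.
- clamp: The brass-coloured clamp in the die, a fork-ended flat bar 96 x 36 x 12 mm, about 0.2 kg. Origin: middle of its width on the underside, below the balance point; x towards the fork, z up out of the face with the copper-ringed bolt hole (its right side up). Heel (plain end) at x = -42 mm, solid to x = +18 mm, then two prongs 11 mm wide with a 14 mm gap, ending at x = +54 mm.
- tray: Blue plastic tray, fixed, 210 x 200 mm outside (x, y), walls 5 mm thick and 22 mm high, floor 5 mm thick. Origin: centre of its underside; z up. The finished clamp lies in its -y half.
- finished_clamp: A finished clamp of the same shape as clamp (same frame), already lying in the tray near tray y = -57 mm, its length roughly along tray x; leave it.
- injector: Loose diesel injector lying on the bench between the die and the tray, about 113 mm long along its x, 26 mm wide with a connector to its +y side, 26 mm high; origin under its middle. Leave it.
- sleeve: Loose black flanged test sleeve standing on the bench, 72 mm across the flange, 78 mm high; origin at the centre of its foot. Leave it.
Not all that is in view belongs to the job. What is shaped like the clamp but black or turquoise is not meant.

How it is judged:
By the outcome, as a careful person would: the job done as asked, in the order asked, and still so for the second after the job is handed in, with the robot touching nothing.
It also fails if it takes over 72 s, if anything falls off the work surface, if the arm or the gripper's body presses on something with over 40 N, if the wrist force passes 120 N, or if a joint passes its speed limit or range.

## Working session

There is one attempt and no reset: what is moved stays moved. The work goes in short steps, Python scripts to look and compute and a tool call to move; the robot and the scene stay as the last step left them, time stands still between calls to the robot, and variables do not carry over. Pictures are saved under pics/ and viewed, at most 10 in all, crops included, and the job is handed in when it is done.

Besides the shell and the picture viewer there is one more tool, called after "Request:" in YAML: its name, and indented under it one key for each argument. arm_command: Moves the arm, as the interface text tells. Shifts and turns lie within -1 to 1; 1 stands for 30 cm of shift or pi/2 rad of turn. Its arguments: {"type":"object","properties":{"rows":{"type":"array"}},"required":["rows"]}

```bash
mkdir -p pics
cat > h.py <<'E'
import numpy as np, cv2, pickle
from plant import monitor, vision, manip
def grab(n,save=None):
    f=vision.grab_frame(n)
    if save: cv2.imwrite('pics/'+save,f['color'][:,:,::-1])
    return f
def world(f):
    z=f['z_map'];h,w=z.shape;u,v=np.meshgrid(np.arange(w),np.arange(h))
    p=np.stack([u,v,np.ones_like(u)],-1)@np.linalg.inv(f['mtx']).T*z[...,None]
    return (p-f['t'])@f['R']
def ray(f,u,v,zp):
    d=f['R'].T@np.linalg.inv(f['mtx'])@[u,v,1];c=-f['R'].T@f['t'];return c+d*(zp-c[2])/d[2]
def proj(f,X):
    p=f['mtx']@(f['R']@np.array(X)+f['t']);return p[:2]/p[2]
E
python3 - <<'E'
from h import *
fs={n:grab(n) for n in('top','side')}
pickle.dump(fs,open('f0.pkl','wb'))
cv2.imwrite('pics/top0.png',fs['top']['color'][:,:,::-1]);cv2.imwrite('pics/side0.png',fs['side']['color'][:,:,::-1])
print(monitor.state())
for n in fs: print(n,fs[n]['mtx'][0],-fs[n]['R'].T@fs[n]['t'],fs[n]['R'][2])
E
```

```text
{'time': 0.1, 'joint_pos': array([-1.43299826e+00,  5.32786930e-02,  1.61414838e+00,  1.04625111e-05,
        1.47600591e+00, -1.19008211e-01]), 'joint_vel': array([-0.00011721,  0.00028933, -0.00200088, -0.00091078, -0.00091801,
        0.00047992]), 'joint_efforts': array([ 1.22586193e-04, -3.94906068e+01, -3.71362352e+01, -9.91169395e-05,
        3.94961433e-03,  1.93906821e-06]), 'tool_pos': array([ 0.1586662 , -0.60394459,  0.23019845]), 'tool_rot': array([-9.20174418e-04,  9.91767282e-01,  1.28050039e-01, -3.43768196e-06]), 'contact_force': array([0.50850388, 0.06777967, 0.13492805]), 'ft_torque': array([-0.00678839, -0.00201165,  0.00668655]), 'grasp_force': 0.0, 'gripper_width': 0.9975734541217487}
top [372.50108298   0.         257.64368156] [0.56956163 0.05715387 1.01968134] [ 0.02991675  0.02779293 -0.99916592]
side [461.90736703   0.         262.84769408] [0.31819339 0.93060578 1.0439852 ] [ 0.21596164 -0.6379664  -0.73916131]
```

View pics/top0.png

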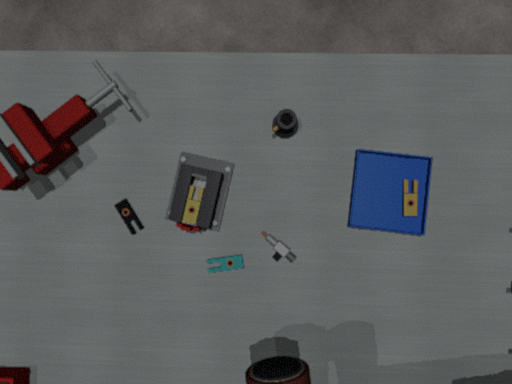

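View pics/side0.png

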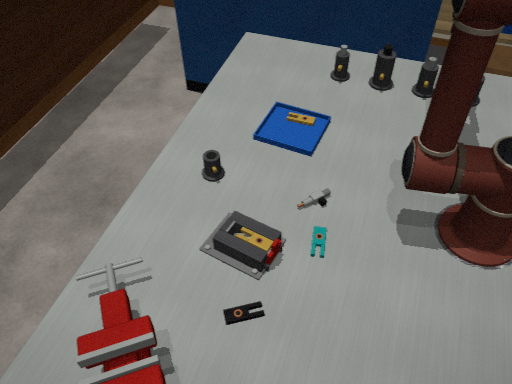

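The brass clamp candidates in the top view are:
- The one in the die, at (193,203).
- The finished one in the tray, at (410,197).
- The black lookalike at (130,215) and the turquoise one at (225,263), which are not meant.

The one inside the die, next to the red gate at (188,227), fits the description. Next I'll measure roughly and make the enlarged crop.

Run:
```python
from h import *
fs=pickle.load(open('f0.pkl','rb'))
for n,(u0,u1,v0,v1) in (('top',(160,245,145,240)),('side',(195,290,205,280))):
    f=fs[n];W=world(f);hsv=cv2.cvtColor(f['color'],cv2.COLOR_RGB2HSV)
    roi=np.zeros(W.shape[:2],bool);roi[v0:v1,u0:u1]=1
    red=((hsv[...,0]<8)|(hsv[...,0]>172))&(hsv[...,1]>150)
    br=(hsv[...,0]>15)&(hsv[...,0]<32)&(hsv[...,1]>110)
    m=roi&(W[...,2]>.05)&(W[...,2]<.068)&~red
    r=cv2.minAreaRect(W[m][:,:2].astype(np.float32)*1000);print(n,'die',r,np.median(W[m][:,2]))
    b=roi&br&(W[...,2]>.04)
    print('clamp',cv2.minAreaRect(W[b][:,:2].astype(np.float32)*1000),np.median(W[b],0))
    g=roi&red; print('gate',W[g].mean(0),W[g][:,2].max(), cv2.minAreaRect(W[g][:,:2].astype(np.float32)*1000))
f=fs['top'];W=world(f);hsv=cv2.cvtColor(f['color'],cv2.COLOR_RGB2HSV)
bl=((hsv[...,0]>100)&(hsv[...,0]<125)&(hsv[...,1]>150));bl[:, :340]=0;bl[:130]=0;bl[245:]=0;bl[:,440:]=0
r=cv2.minAreaRect(W[bl][:,:2].astype(np.float32)*1000);print('tray',r)
br=(hsv[...,0]>15)&(hsv[...,0]<32)&(hsv[...,1]>110);br[:,:380]=0;br[:,440:]=0
print('fin',cv2.minAreaRect(W[br][:,:2].astype(np.float32)*1000))
def crop(n,u0,v0,w,h,k): return cv2.resize(fs[n]['color'][v0:v0+h,u0:u0+w,::-1],None,fx=k,fy=k,interpolation=cv2.INTER_CUBIC)
cv2.imwrite('pics/crop0.png',np.hstack([crop('top',160,145,80,100,5),crop('side',200,205,80,100,5)]))
```

```text
top die ((587.0092163085938, 249.30946350097656), (110.88688659667969, 163.07896423339844), 78.06903839111328) 0.05907230627280518
clamp ((551.5042114257812, 172.01046752929688), (212.49465942382812, 94.43748474121094), 74.9732666015625) [0.56716561 0.25502952 0.05906179]
gate [0.51383457 0.26025912 0.06716648] 0.08798520368008798 ((530.3722534179688, 234.50772094726562), (41.54221725463867, 113.1539077758789), 29.54151725769043)
side die ((595.0115356445312, 247.94969177246094), (113.62085723876953, 157.5957489013672), 78.01754760742188) 0.05771229570809465
clamp ((433.2515563964844, 561.423095703125), (93.72990417480469, 767.6924438476562), 24.270946502685547) [0.57104673 0.25370289 0.05727237]
gate [0.51371606 0.2691169  0.05289903] 0.08783948654737182 ((513.538330078125, 256.7110290527344), (76.410400390625, 15.118401527404785), 79.64019012451172)
tray ((626.4856567382812, -157.69593811035156), (416.7899169921875, 207.05198669433594), 84.49273681640625)
fin ((599.42041015625, -140.230712890625), (90.9367904663086, 395.1512451171875), 0.3746291995048523)
```

View pics/crop0.png

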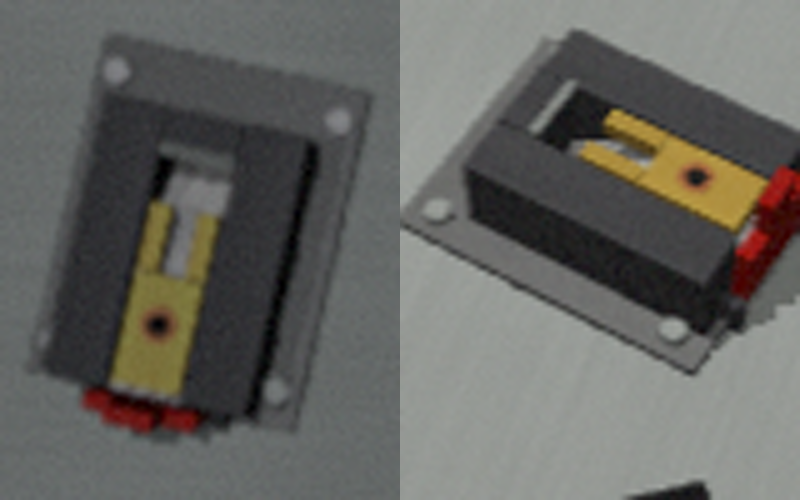

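The crop confirms it: brass bar with a copper-ringed hole and fork away from the gate, in the dark die. The gate is slightly ajar at about (140,412) in the crop. I'll move the wrist camera over the die.

Request:
arm_command:
  rows:
    - [85,[0.87,0.95,0.25],[0,0,-0.3]]
    - [85,[0.87,0.95,0.25],[0,0,-0.3]]
    - [85,[0.87,0.95,0.25],[0,0,-0.3]]
    - [85,[0.87,0.95,0.25],[0,0,-0.3]]
    - [85,[0.87,0.95,0.25],[0,0,-0.3]]
    - [85,[0.87,0.95,0.25],[0,0,-0.3]]
    - [85,[0.87,0.95,0.25],[0,0,-0.3]]
    - [85,[0.87,0.95,0.25],[0,0,-0.3]]
    - [85,[0.87,0.95,0.25],[0,0,-0.3]]
    - [85,[0.87,0.95,0.25],[0,0,-0.3]]

```text
time: 0.93
tool_pos: [0.4221, -0.3163, 0.3073]
tool_rot: [-0.0, 0.994, -0.105, 0.001]
contact_force: [0.7, -0.1, 1.0]
gripper_width: 0.995
grasp_force: 0.0
```

Request:
arm_command:
  rows:
    - [85,[0.2,1,0],[0,0,0]]
    - [85,[0.2,1,0],[0,0,0]]
    - [85,[0.2,1,0],[0,0,0]]
    - [85,[0.2,1,0],[0,0,0]]
    - [85,[0.2,1,0],[0,0,0]]
    - [85,[0.2,1,0],[0,0,0]]
    - [85,[0.2,1,0],[0,0,0]]
    - [85,[0.2,1,0],[0,0,0]]

```text
time: 1.6
tool_pos: [0.4797, -0.0151, 0.3059]
tool_rot: [-0.001, 0.995, -0.105, -0.0]
contact_force: [-0.4, -0.6, 0.2]
gripper_width: 0.997
grasp_force: 0.0
```

Request:
arm_command:
  rows:
    - [0,[0.1,0.95,0],[0,0,0]]
    - [0,[0.1,0.95,0],[0,0,0]]
    - [0,[0.1,0.95,0],[0,0,0]]
    - [0,[0.1,0.95,0],[0,0,0]]
    - [0,[0.1,0.95,0],[0,0,0]]
    - [0,[0.1,0.95,0],[0,0,0]]
    - [0,[0.1,0.95,0],[0,0,0]]
    - [0,[0.1,0.95,0],[0,0,0]]
    - [0,[0.1,0.95,0],[0,0,0]]

```text
time: 2.35
tool_pos: [0.5091, 0.267, 0.3052]
tool_rot: [0.001, 0.994, -0.105, -0.001]
contact_force: [-0.3, 0.1, -0.0]
gripper_width: 0.001
grasp_force: 0.0
```

Run:
```python
from h import *
f=grab('wrist','w1.png');pickle.dump(f,open('w1.pkl','wb'))
s=monitor.state();print(s['time'],s['tool_pos'],s['tool_rot'],s['joint_pos'])
print(f['mtx'],-f['R'].T@f['t'],f['R'][2])
```

```text
2.4 [0.50935788 0.26577581 0.30548722] [ 5.98092016e-04  9.94329644e-01 -1.06338211e-01 -6.21692185e-04] [ 3.51669309e-01 -9.93851221e-02  1.64009391e+00 -5.23054384e-04
  1.60252811e+00  2.13552884e+00]
[[277.90392965   0.         258.4323413 ]
 [  0.         277.90392965 191.5624095 ]
 [  0.           0.           1.        ]] [0.59081148 0.25049007 0.44875513] [-0.32029383  0.06676785 -0.94496239]
```

View pics/w1.png

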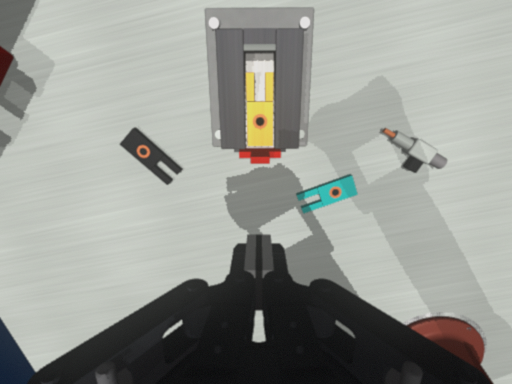

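The wrist view shows the die with the clamp at (260,120), the red gate at (260,155) and the tab in line with the fingers. The camera is well aligned, so I'll measure precisely.

```bash
cat >> h.py <<'E'
def masks(f):
    hsv=cv2.cvtColor(f['color'],cv2.COLOR_RGB2HSV);h,s,v=hsv[...,0],hsv[...,1],hsv[...,2]
    return dict(red=((h<8)|(h>172))&(s>150)&(v>60), brass=(h>18)&(h<34)&(s>110)&(v>80))
E
python3 - <<'E'
from h import *
f=pickle.load(open('w1.pkl','rb'));W=world(f);M=masks(f)
roi=np.zeros(W.shape[:2],bool);roi[0:170,195:325]=1
m=roi&(W[...,2]>.052)&(W[...,2]<.0605)&~M['red']&~M['brass']
m=cv2.morphologyEx(m.astype(np.uint8),cv2.MORPH_OPEN,np.ones((3,3)))>0
P=W[m];print('die',cv2.minAreaRect(P[:,:2].astype(np.float32)*1000),np.median(P[:,2]))
b=roi&M['brass'];b=cv2.morphologyEx(b.astype(np.uint8),cv2.MORPH_OPEN,np.ones((3,3)))>0
ys,xs=np.nonzero(b);Q=np.array([ray(f,x,y,.058) for x,y in zip(xs,ys)])
print('clamp',cv2.minAreaRect(Q[:,:2].astype(np.float32)*1000),np.median(W[b][:,2]))
# base plate
p=roi&(abs(W[...,2]-.008)<.004);p=cv2.morphologyEx(p.astype(np.uint8),cv2.MORPH_OPEN,np.ones((3,3)))>0
print('plate',cv2.minAreaRect(W[p][:,:2].astype(np.float32)*1000))
a=np.radians(-12.);u=np.array([np.cos(a),np.sin(a)]);v=np.array([-u[1],u[0]])
c=np.array([.591,.2495])
for nm,A in(('die',P),('clamp',Q),('plate',W[p])):
    L=(A[:,:2]-c)@np.c_[u,v]*1000;print(nm,np.percentile(L,[.5,99.5],axis=0).round(1).tolist())
g=roi&M['red'];L=(W[g][:,:2]-c)@np.c_[u,v]*1000;t=W[g][:,2]>.075
print('tab',np.percentile(L[t],[5,50,95],axis=0).round(1).tolist(),W[g][:,2].max())
E
```

```text
die ((594.68896484375, 248.12396240234375), (110.18950653076172, 149.3876190185547), 78.05680847167969) 0.05892062837392096
clamp ((571.5224609375, 252.63734436035156), (35.529518127441406, 93.3730697631836), 77.96178436279297) 0.059053235307563956
plate ((609.24365234375, 244.7669677734375), (150.7754364013672, 189.8257293701172), 78.41780090332031)
die [[-70.2, -55.1], [78.1, 53.8]]
clamp [[-66.4, -18.7], [27.0, 16.6]]
plate [[-74.5, -75.3], [112.5, 74.0]]
tab [[-84.6, -12.3], [-80.2, -1.7], [-76.4, 10.3]] 0.44875512935850415
```

Request:
arm_command:
  rows:
    - [0,[0.104,-0.021,-0.2],[0,0,0]]
    - [0,[0.104,-0.021,-0.4],[0,0,0]]
    - [0,[0.104,-0.021,-0.6],[0,0,0]]
    - [0,[0.104,-0.021,-0.6],[0,0,0]]
    - [0,[0.104,-0.021,-0.6],[0,0,0]]
    - [0,[0.104,-0.021,-0.7],[0,0,0]]
    - [0,[0.104,-0.021,-0.75],[0,0,0]]
    - [0,[0.104,-0.021,-0.79],[0,0,0]]
    - [0,[0.104,-0.021,-0.797],[0,0,0]]
    - [0,[0.104,-0.021,-0.797],[0,0,0]]
    - [0,[0.104,-0.021,-0.797],[0,0,0]]

```text
time: 3.32
tool_pos: [0.542, 0.259, 0.0688]
tool_rot: [-0.0, 0.994, -0.107, 0.001]
contact_force: [0.0, 0.1, 0.2]
gripper_width: -0.002
grasp_force: 0.0
```

```bash
cat >> h.py <<'E'
D=np.array([.5945,.2482]);YAW=np.radians(-11.95)
U=np.array([np.cos(YAW),np.sin(YAW)]);V=np.array([-U[1],U[0]])
def dieframe(X): X=np.asarray(X);return np.concatenate([(X[...,:2]-D)@np.c_[U,V],X[...,2:]],-1)*1000
def fromdie(x,y,z): return np.r_[D+(x*U+y*V)/1000,z/1000]
def tcp():
    s=monitor.state();print('t',s['time'],'tcp die',dieframe(s['tool_pos']).round(1),'F',s['contact_force'].round(1),'rot',s['tool_rot'].round(3));return s
E
python3 -c "
from h import *
tcp()"
```

```text
t 3.3167 tcp die [-53.6  -0.3  68.8] F [0.  0.1 0.2] rot [-0.     0.994 -0.107  0.001]
```

Request:
arm_command:
  rows:
    - [0,[-0.05,0.0105,-0.006],[0,0,0]]
    - [0,[-0.068,0.0144,-0.007],[0,0,0]]
    - [0,[-0.085,0.018,-0.009],[0,0,0]]
    - [0,[-0.1,0.021,-0.014],[0,0,0]]
    - [0,[-0.117,0.0248,-0.02],[0,0,0]]
    - [0,[-0.133,0.028,-0.028],[0,0,0]]
    - [0,[-0.147,0.0312,-0.037],[0,0,0]]
    - [0,[-0.16,0.034,-0.047],[0,0,0]]
    - [0,[-0.172,0.0365,-0.058],[0,0,0]]
    - [0,[-0.179,0.038,-0.066],[0,0,0]]
    - [0,[-0.184,0.039,-0.072],[0,0,0]]
    - [0,[-0.184,0.039,-0.072],[0,0,0]]

```text
time: 4.32
tool_pos: [0.4856, 0.2709, 0.0456]
tool_rot: [0.0, 0.994, -0.107, -0.0]
contact_force: [0.8, 0.0, 2.1]
gripper_width: 0.002
grasp_force: 0.6
```

Run:
```python
from h import *
tcp()
f=grab('side');W=world(f);m=masks(f)['red'];r=np.zeros_like(m);r[205:285,195:310]=1
L=dieframe(W[m&r]);print(np.percentile(L,[2,50,98],axis=0).round(0))
# fit angle from points: max-distance points
print(L[np.argsort(L[:,0])[:5]].round(0))
cv2.imwrite('pics/s2.png',cv2.resize(f['color'][190:300,180:320,::-1],None,fx=5,fy=5,interpolation=cv2.INTER_CUBIC))
```

```text
t 4.3167 tcp die [-111.2   -0.4   45.6] F [0.8 0.  2.1] rot [ 0.     0.994 -0.107 -0.   ]
[[-137.  -13.   20.]
 [-110.   11.   37.]
 [ -78.   33.  253.]]
[[-139.   20.  253.]
 [-138.  -12.   49.]
 [-138.   -2.   47.]
 [-138.  -13.   51.]
 [-138.    3.   49.]]
```

View pics/s2.png

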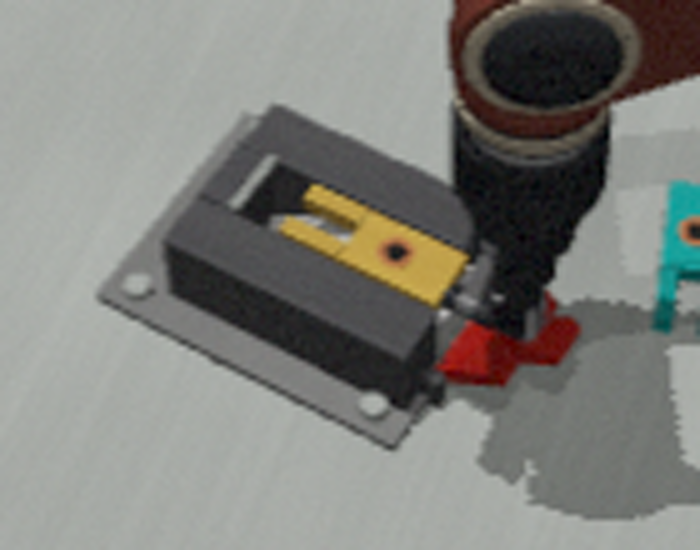

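The crop shows the gate fully down (tab at (560,340)), fingers outside the heel and the clamp undisturbed. Now a slow push on the heel.

Request:
arm_command:
  rows:
    - [0,[0,0,0.018],[0,0,0]]
    - [0,[0.03,-0.006,0.018],[0,0,0]]
    - [0,[0.06,-0.0125,0.018],[0,0,0]]
    - [0,[0.085,-0.018,0.018],[0,0,0]]
    - [0,[0.094,-0.02,0.018],[0,0,0]]
    - [0,[0.102,-0.0215,0.018],[0,0,0]]
    - [0,[0.11,-0.023,0.018],[0,0,0]]
    - [0,[0.118,-0.025,0.018],[0,0,0]]
    - [0,[0.126,-0.0265,0.018],[0,0,0]]
    - [0,[0.134,-0.0283,0.018],[0,0,0]]
    - [0,[0.142,-0.03,0.018],[0,0,0]]
    - [0,[0.148,-0.0312,0.018],[0,0,0]]

```text
time: 5.37
tool_pos: [0.5303, 0.2614, 0.0509]
tool_rot: [0.0, 0.994, -0.107, 0.0]
contact_force: [-1.8, 0.2, 0.8]
gripper_width: -0.003
grasp_force: 0.8
```

```bash
cat >> h.py <<'E'
def clampstat(n='side'):
    f=grab(n);W=world(f);m=masks(f)['brass'].astype(np.uint8)
    L=dieframe(W);m=(m>0)&(abs(L[...,0]+10)<110)&(abs(L[...,1])<50)&(L[...,2]>0)&(L[...,2]<110)
    P=L[m]
    for a in range(-80,60,10):
        q=P[(P[:,0]>=a)&(P[:,0]<a+10)]
        if len(q)>3: print(a+5,len(q),'z',np.median(q[:,2]).round(1),'y',q[:,1].min().round(0),q[:,1].max().round(0))
    print('xrange',np.percentile(P[:,0],[1,99]).round(1));return f,P
E
python3 -c "
from h import *
tcp();clampstat()"
```

```text
t 5.3667 tcp die [-65.5  -0.3  50.9] F [-1.8  0.2  0.8] rot [ 0.     0.994 -0.107  0.   ]
-55 6 z 53.6 y 5.0 20.0
-45 10 z 57.8 y 9.0 16.0
-35 8 z 57.3 y 11.0 18.0
-25 7 z 57.1 y -17.0 15.0
-15 27 z 58.0 y -22.0 16.0
-5 43 z 57.0 y -24.0 16.0
5 42 z 57.3 y -24.0 17.0
15 32 z 56.9 y -24.0 18.0
25 31 z 56.8 y -22.0 14.0
35 34 z 57.8 y -21.0 16.0
45 9 z 55.0 y -24.0 15.0
xrange [-52.4  43.2]
```

Request:
arm_command:
  rows:
    - [0,[0.006,-0.0013,0],[0,0,0]]
    - [0,[0.01,-0.002,0],[0,0,0]]
    - [0,[0.012,-0.0025,0],[0,0,0]]
    - [0,[0.012,-0.0025,0],[0,0,0]]
    - [0,[0.006,-0.0013,0],[0,0,0]]
    - [0,[-0.02,0.004,0],[0,0,0]]
    - [0,[-0.05,0.01,0],[0,0,0]]
    - [0,[-0.08,0.017,0],[0,0,0]]
    - [0,[-0.08,0.017,0.1],[0,0,0]]
    - [0,[-0.08,0.017,0.22],[0,0,0]]
    - [0,[-0.08,0.017,0.34],[0,0,0]]
    - [0,[-0.08,0.017,0.4],[0,0,0]]

```text
time: 6.42
tool_pos: [0.507, 0.2677, 0.1761]
tool_rot: [-0.001, 0.994, -0.107, 0.003]
contact_force: [-0.1, -0.3, 0.6]
gripper_width: -0.001
grasp_force: 0.0
```

```bash
python3 -c "
from h import *
tcp();f,P=clampstat('side');f,P=clampstat('wrist')
cv2.imwrite('pics/w3.png',f['color'][:,:,::-1]);pickle.dump(f,open('w3.pkl','wb'))"
```

```text
t 6.4167 tcp die [-89.6   0.9 176.1] F [-0.1 -0.3  0.6] rot [-0.001  0.994 -0.107  0.003]
-35 64 z 70.3 y -30.0 16.0
-25 39 z 68.3 y -19.0 16.0
-15 32 z 62.0 y -18.0 16.0
-5 18 z 56.5 y -22.0 16.0
5 28 z 50.6 y -23.0 16.0
15 21 z 45.2 y -20.0 12.0
25 15 z 38.4 y -18.0 8.0
35 18 z 31.2 y -20.0 -8.0
45 7 z 27.3 y -21.0 -11.0
xrange [-40.4  44.5]
-45 37 z 69.6 y -16.0 16.0
-35 479 z 72.9 y -18.0 19.0
-25 479 z 67.6 y -18.0 17.0
-15 312 z 62.8 y -18.0 17.0
-5 220 z 56.1 y -19.0 17.0
5 416 z 50.6 y -19.0 16.0
15 327 z 45.1 y -20.0 16.0
25 239 z 38.7 y -20.0 17.0
35 230 z 33.0 y -20.0 16.0
45 115 z 29.1 y -20.0 17.0
xrange [-40.9  43.2]
```

View pics/w3.png

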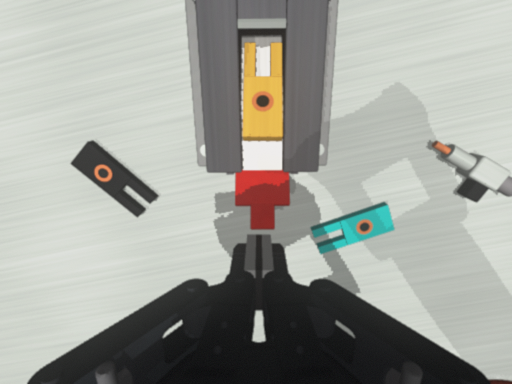

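The clamp has tipped: it lies at 30° on the ramp with its heel near (262,138) and the top of the heel about 75 mm high. Next I'll straddle the heel with open fingers.

Request:
arm_command:
  rows:
    - [62,[0.1,-0.022,0],[0,0,0]]
    - [62,[0.204,-0.045,0],[0,0,0]]
    - [62,[0.204,-0.045,0],[0,0,0]]
    - [62,[0.204,-0.045,-0.1],[0,0,0]]
    - [62,[0.204,-0.045,-0.2],[0,0,0]]
    - [62,[0.204,-0.045,-0.28],[0,0,0]]
    - [62,[0.204,-0.045,-0.34],[0,0,0]]
    - [62,[0.204,-0.045,-0.37],[0,0,0]]
    - [62,[0.204,-0.045,-0.385],[0,0,0]]
    - [62,[0.204,-0.045,-0.385],[0,0,0]]
    - [62,[0.204,-0.045,-0.385],[0,0,0]]

```text
time: 7.43
tool_pos: [0.5676, 0.2535, 0.0562]
tool_rot: [-0.0, 0.994, -0.107, 0.001]
contact_force: [0.3, -0.2, 1.1]
gripper_width: 0.72
grasp_force: 0.0
```

```bash
python3 -c "
from h import *
s=tcp();print(s['gripper_width']);f=grab('side');cv2.imwrite('pics/s4.png',cv2.resize(f['color'][190:300,180:320,::-1],None,fx=5,fy=5,interpolation=cv2.INTER_CUBIC))"
```

```text
t 7.4333 tcp die [-27.4  -0.4  56.2] F [ 0.3 -0.2  1.1] rot [-0.     0.994 -0.107  0.001]
0.7203818728456561
```

View pics/s4.png

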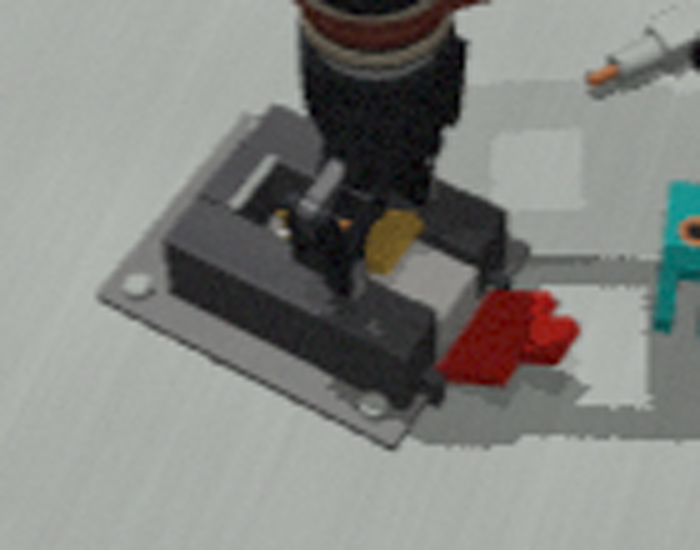

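The fingers straddle the heel (fingertip at (345,285), heel at (395,240)). I'll raise slightly because the pads swing forward, then close.

Request:
arm_command:
  rows:
    - [62,[-0.004,0.001,0.012],[0,0,0]]
    - [50,[-0.004,0.001,0.012],[0,0,0]]
    - [44,[-0.004,0.001,0.012],[0,0,0]]
    - [40,[-0.004,0.001,0.012],[0,0,0]]
    - [36,[-0.004,0.001,0.012],[0,0,0]]
    - [25,[-0.004,0.001,0.012],[0,0,0]]
    - [20,[-0.004,0.001,0.012],[0,0,0]]
    - [20,[-0.004,0.001,0.012],[0,0,0]]
    - [20,[-0.004,0.001,0.012],[0,0,0]]
    - [20,[-0.004,0.001,0.012],[0,0,0]]

```text
time: 8.32
tool_pos: [0.5665, 0.2535, 0.0596]
tool_rot: [-0.0, 0.994, -0.107, 0.0]
contact_force: [-1.0, -1.3, 4.2]
gripper_width: 0.394
grasp_force: 59.7
```

```bash
python3 -c "
from h import *
s=tcp();print(s['gripper_width']*85.4,s['grasp_force'],s['ft_torque'],s['joint_pos'].round(2))"
```

```text
t 8.3167 tcp die [-28.5  -0.6  59.6] F [-1.  -1.3  4.2] rot [-0.     0.994 -0.107  0.   ]
33.68872666090204 59.711480140686035 [-0.1536951   0.02062758 -0.04254777] [ 0.3   0.2   1.75 -0.    1.19  2.09]
```

Request:
arm_command:
  rows:
    - [20,[-0.008,0.0017,0.006],[0,0,0]]
    - [20,[-0.02,0.0043,0.0132],[0,0,0]]
    - [20,[-0.036,0.0076,0.0228],[0,0,0]]
    - [20,[-0.055,0.0117,0.034],[0,0,0]]
    - [20,[-0.075,0.016,0.046],[0,0,0]]
    - [20,[-0.095,0.02,0.058],[0,0,0]]
    - [20,[-0.115,0.0244,0.07],[0,0,0]]
    - [20,[-0.127,0.027,0.08],[0,0,0]]
    - [20,[-0.127,0.027,0.16],[0,0,0]]
    - [20,[-0.127,0.027,0.25],[0,0,0]]
    - [20,[-0.127,0.027,0.35],[0,0,0]]
    - [20,[-0.127,0.027,0.42],[0,0,0]]

```text
time: 9.32
tool_pos: [0.5269, 0.262, 0.1868]
tool_rot: [-0.0, 0.994, -0.107, -0.001]
contact_force: [1.3, 1.1, -1.4]
gripper_width: 0.399
grasp_force: 60.9
```

Run:
```python
from h import *
s=tcp();print(s['gripper_width']*85.4,s['grasp_force'])
np.save('grip.npy',s['tool_pos'])
f=grab('side');W=world(f);L=dieframe(W);m=masks(f)['brass']&(abs(L[...,0]+30)<130)&(abs(L[...,1])<60)&(L[...,2]>90)&(L[...,2]<260)
P=L[m];print(len(P));
for a in range(-120,60,10):
    q=P[(P[:,0]>=a)&(P[:,0]<a+10)]
    if len(q)>3: print(a+5,len(q),'z',np.median(q[:,2]).round(1))
# tray from top frame
f=pickle.load(open('f0.pkl','rb'))['top'];W=world(f);hsv=cv2.cvtColor(f['color'],cv2.COLOR_RGB2HSV)
bl=((hsv[...,0]>100)&(hsv[...,0]<125)&(hsv[...,1]>150)).astype(np.uint8);bl[:,:335]=0;bl[:,445:]=0;bl[:140]=0;bl[245:]=0
c=max(cv2.findContours(bl,cv2.RETR_EXTERNAL,cv2.CHAIN_APPROX_NONE)[0],key=cv2.contourArea)[:,0]
for zp in(.022,):
    Q=np.array([ray(f,x,y,zp)[:2] for x,y in c]);print('tray',cv2.minAreaRect(Q.astype(np.float32)*1000))
br=masks(f)['brass'];br[:,:380]=0;br[:,430:]=0;br[:170]=0;br[225:]=0
ys,xs=np.nonzero(br);Q=np.array([ray(f,x,y,.017)[:2] for x,y in zip(xs,ys)]);print('fin',cv2.minAreaRect(Q.astype(np.float32)*1000),Q.mean(0))
```

```text
t 9.3167 tcp die [-69.   -0.5 186.8] F [ 1.3  1.1 -1.4] rot [-0.     0.994 -0.107 -0.001]
34.100816074810346 60.86400389671326
195
-85 8 z 192.4
-75 43 z 197.5
-65 8 z 197.3
-55 6 z 184.5
-45 16 z 179.4
-35 25 z 173.7
-25 22 z 168.7
-15 25 z 159.6
-5 34 z 156.0
5 8 z 155.1
tray ((615.8411865234375, -265.626708984375), (200.31797790527344, 206.59852600097656), 84.52217102050781)
fin ((600.478759765625, -321.03173828125), (90.72127532958984, 31.666749954223633), 0.5063009262084961) [ 0.59600265 -0.32086602]
```

The clamp is held at 30°. I'll level it in flight and carry it to the tray, whose centre is (0.616, −0.266) with its x axis at −5.5°. The free half is +y.

Request:
arm_command:
  rows:
    - [20,[0.02,-0.08,0.02],[0,0,0]]
    - [20,[0.04,-0.2,0.05],[-0.012,-0.055,0]]
    - [20,[0.06,-0.33,0.05],[-0.023,-0.11,0]]
    - [20,[0.08,-0.46,0.05],[-0.035,-0.165,0]]
    - [20,[0.1,-0.59,0.05],[-0.047,-0.22,0]]
    - [20,[0.11,-0.72,0.05],[-0.058,-0.275,0]]
    - [20,[0.11,-0.82,0.05],[-0.07,-0.33,0]]
    - [20,[0.11,-0.85,0.05],[-0.07,-0.33,0]]
    - [20,[0.11,-0.85,0.05],[-0.07,-0.33,0]]

```text
time: 10.12
tool_pos: [0.5578, 0.005, 0.1962]
tool_rot: [0.027, 0.96, -0.105, 0.257]
contact_force: [0.1, 0.3, -2.5]
gripper_width: 0.395
grasp_force: 60.9
```

Request:
arm_command:
  rows:
    - [20,[0.02,-0.08,0],[0,0,0.02]]
    - [20,[0.04,-0.2,0],[0,0,0.04]]
    - [20,[0.06,-0.33,0],[0,0,0.06]]
    - [20,[0.08,-0.46,0],[0,0,0.078]]
    - [20,[0.1,-0.59,0],[0,0,0.078]]
    - [20,[0.11,-0.7,0],[0,0,0.078]]
    - [20,[0.11,-0.77,0],[0,0,0.078]]
    - [20,[0.11,-0.8,0],[0,0,0.078]]
    - [20,[0.11,-0.8,0],[0,0,0.078]]
    - [20,[0.11,-0.8,0],[0,0,0.078]]

```text
time: 10.95
tool_pos: [0.594, -0.2322, 0.1992]
tool_rot: [0.01, 0.964, -0.044, 0.261]
contact_force: [-0.6, 0.4, -2.6]
gripper_width: 0.4
grasp_force: 61.0
```

```bash
cat > t.py <<'E'
from h import *
from scipy.spatial.transform import Rotation as R
s=monitor.state();print(s['time'],s['tool_pos'],s['contact_force'].round(1),s['gripper_width']*85.4,s['grasp_force'])
q=s['tool_rot'];r=R.from_quat(np.r_[q[1:],q[0]]).as_matrix();print('tool axes',r.round(3).tolist())
def fit(n,lo,hi):
    f=grab(n);W=world(f);m=masks(f)['brass']
    m&=(abs(W[...,0]-.61)<.11)&(W[...,1]>-.29)&(W[...,1]<-.18)&(W[...,2]>lo)&(W[...,2]<hi)
    m=cv2.erode(m.astype(np.uint8),np.ones((2,2)))>0
    P=W[m]
    if len(P)<20: print(n,len(P));return f
    for _ in range(4):
        A=np.c_[P[:,:2]-P[:,:2].mean(0),np.ones(len(P))];k=np.linalg.lstsq(A,P[:,2],rcond=None)[0];e=P[:,2]-A@k;ok=abs(e)<2*e.std()+1e-4;P=P[ok]
    print(n,len(P),'slope deg',np.degrees(np.arctan(k[:2])).round(1),'mean',P.mean(0).round(4),cv2.minAreaRect(P[:,:2].astype(np.float32)*1000),'x',P[:,0].min(),P[:,0].max())
    return f
E
python3 - <<'E'
from t import *
fit('side',.1,.3);fit('top',.1,.3);fit('wrist',.1,.3)
E
```

```text
10.95 [ 0.59396701 -0.23220712  0.19921015] [-0.6  0.4 -2.6] 34.164681126434886 60.98513603210449
tool axes [[0.86, -0.09, 0.502], [-0.08, -0.996, -0.042], [0.504, -0.005, -0.864]]
side 113 slope deg [-1.4 -1.3] mean [ 0.6405 -0.2307  0.2056] ((635.4804077148438, -233.92617797851562), (35.75165557861328, 66.14028930664062), 83.7374267578125) x 0.6007508417408808 0.6690977998313881
top 344 slope deg [0.2 0.1] mean [ 0.6211 -0.2354  0.2084] ((625.3890380859375, -234.75730895996094), (32.72279357910156, 91.73674011230469), 85.37897491455078) x 0.5791295033305329 0.6718921032404199
wrist 6522 slope deg [-0.2 -0. ] mean [ 0.6201 -0.2337  0.2087] ((627.0930786132812, -234.04017639160156), (34.68525695800781, 94.79190063476562), 83.74423217773438) x 0.5788221565659377 0.675116940435431
```

Level to 0.2° with the underside about 3 mm below the TCP. I'll descend to just above the tray floor.

Request:
arm_command:
  rows:
    - [20,[0,0,-0.1],[0,0,0]]
    - [20,[0,0,-0.2],[0,0,0]]
    - [20,[0,0,-0.3],[0,0,0]]
    - [20,[0,0,-0.4],[0,0,0]]
    - [20,[0,0,-0.5],[0,0,0]]
    - [20,[0,0,-0.56],[0,0,0]]
    - [20,[0,0,-0.6],[0,0,0]]
    - [20,[0,0,-0.615],[0,0,0]]
    - [20,[0,0,-0.62],[0,0,0]]
    - [20,[0,0,-0.62],[0,0,0]]
    - [20,[0,0,-0.62],[0,0,0]]

```text
time: 12.02
tool_pos: [0.5954, -0.2341, 0.0163]
tool_rot: [0.011, 0.964, -0.044, 0.263]
contact_force: [0.1, -0.8, -2.0]
gripper_width: 0.399
grasp_force: 60.9
```

Run:
```python
from t import *
fit('top',.005,.06);f=fit('wrist',.005,.06)
W=world(f);hsv=cv2.cvtColor(f['color'],cv2.COLOR_RGB2HSV)
bl=(hsv[...,0]>100)&(hsv[...,0]<125)&(hsv[...,1]>150)&(W[...,2]<.012)&(abs(W[...,1]+.27)<.08)&(abs(W[...,0]-.62)<.08)
print('floor',np.median(W[bl][:,2]),bl.sum())
m=masks(f)['brass']&(W[...,1]<-.29)&(W[...,1]>-.35)&(W[...,2]<.03);print('fin top',np.median(W[m][:,2]),cv2.minAreaRect(W[m][:,:2].astype(np.float32)*1000))
```

```text
12.0167 [ 0.59540535 -0.23412652  0.01630646] [ 0.1 -0.8 -2. ] 34.037163965558804 60.94619393348694
tool axes [[0.858, -0.091, 0.506], [-0.079, -0.996, -0.045], [0.508, -0.001, -0.861]]
top 197 slope deg [-0.3  0.7] mean [ 0.6235 -0.2377  0.0256] ((627.9488525390625, -237.32394409179688), (31.73234748840332, 88.4565200805664), 84.50332641601562) x 0.5827434551972718 0.6729484305650445
wrist 6416 slope deg [ 0.1 -0.3] mean [ 0.6203 -0.2364  0.0256] ((628.0313110351562, -237.10690307617188), (34.162288665771484, 93.99267578125), 83.9674072265625) x 0.5798987322006751 0.6764597091526247
floor 0.006036057636579689 30803
fin top 0.01805302268261367 ((601.226318359375, -321.14239501953125), (35.93544387817383, 94.65901947021484), 89.86751556396484)
```

Request:
arm_command:
  rows:
    - [20,[0,0,-0.008],[0,0,0]]
    - [20,[0,0,-0.014],[0,0,0]]
    - [20,[0,0,-0.018],[0,0,0]]
    - [20,[0,0,-0.021],[0,0,0]]
    - [20,[0,0,-0.023],[0,0,0]]
    - [20,[0,0,-0.0245],[0,0,0]]
    - [20,[0,0,-0.0245],[0,0,0]]
    - [20,[0,0,-0.0245],[0,0,0]]

```text
time: 12.78
tool_pos: [0.595, -0.2339, 0.0088]
tool_rot: [0.011, 0.964, -0.044, 0.263]
contact_force: [-8.2, 2.6, 11.5]
gripper_width: 0.399
grasp_force: 62.7
```

Run:
```python
from t import *
fit('wrist',.005,.06)
```

```text
12.7833 [ 0.59500015 -0.23387649  0.00879259] [-8.2  2.6 11.5] 34.087970626158516 62.663869857788086
tool axes [[0.858, -0.091, 0.505], [-0.079, -0.996, -0.044], [0.507, -0.003, -0.862]]
wrist 6409 slope deg [-0.  0.] mean [ 0.6199 -0.2359  0.018 ] ((627.4835815429688, -236.7825927734375), (34.201175689697266, 93.90909576416016), 84.02224731445312) x 0.5795116875323262 0.6756579056755581
```

The clamp is on the floor: its top is at 18.0 mm, the same as the finished one, with light contact. I'll release and back off along the tool axis.

Request:
arm_command:
  rows:
    - [40,[0,0,0],[0,0,0]]
    - [46,[0,0,0],[0,0,0]]
    - [52,[0,0,0],[0,0,0]]
    - [54,[0,0,0],[0,0,0]]
    - [54,[-0.01,0.001,0.017],[0,0,0]]
    - [54,[-0.03,0.0026,0.051],[0,0,0]]
    - [54,[-0.06,0.005,0.103],[0,0,0]]
    - [54,[-0.1,0.009,0.172],[0,0,0]]
    - [54,[-0.1,0.009,0.3],[0,0,0]]
    - [54,[-0.1,0.009,0.45],[0,0,0]]
    - [54,[-0.1,0.009,0.6],[0,0,0]]
    - [54,[-0.1,0.009,0.6],[0,0,0]]

```text
time: 13.83
tool_pos: [0.5676, -0.2334, 0.1981]
tool_rot: [0.015, 0.962, -0.044, 0.268]
contact_force: [0.6, -0.2, 2.0]
gripper_width: 0.63
grasp_force: 0.0
```

Run:
```python
from t import *
f=fit('wrist',.005,.06);cv2.imwrite('pics/w5.png',f['color'][:,:,::-1])
```

```text
13.8333 [ 0.5675827  -0.23335645  0.19813707] [ 0.6 -0.2  2. ] 53.80513596163342 0.0
tool axes [[0.852, -0.092, 0.515], [-0.076, -0.996, -0.052], [0.518, 0.005, -0.856]]
wrist 1176 slope deg [-0.1 -0. ] mean [ 0.62   -0.2363  0.0181] ((626.6570434570312, -237.13636779785156), (32.62574768066406, 91.81987762451172), 84.05801391601562) x 0.5797735599955334 0.6733706645022066
```

View pics/w5.png

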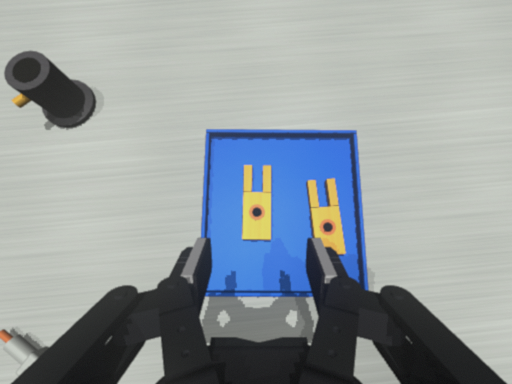

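The clamp lies flat, fork up-image, ring side up at (257,212), beside the finished one at (327,227). I'm returning to shut the gate.

Request:
arm_command:
  rows:
    - [0,[-0.02,0.08,0],[0,0,0]]
    - [0,[-0.05,0.2,0],[0.0052,0.056,0]]
    - [0,[-0.08,0.33,0],[0.0104,0.112,0]]
    - [0,[-0.11,0.46,0],[0.0156,0.168,0]]
    - [0,[-0.14,0.59,0],[0.0208,0.224,0]]
    - [0,[-0.17,0.72,0],[0.026,0.28,0]]
    - [0,[-0.2,0.85,0],[0.031,0.336,0]]
    - [0,[-0.2,0.85,0],[0.031,0.336,0]]
    - [0,[-0.2,0.85,0],[0.031,0.336,0]]

```text
time: 14.63
tool_pos: [0.5037, 0.026, 0.1854]
tool_rot: [-0.001, 0.999, -0.044, -0.001]
contact_force: [0.8, -0.5, 0.0]
gripper_width: 0.001
grasp_force: 0.0
```

Request:
arm_command:
  rows:
    - [0,[-0.03,0.12,0],[0,0,-0.02]]
    - [0,[-0.07,0.25,0],[0,0,-0.04]]
    - [0,[-0.11,0.38,0],[0,0,-0.06]]
    - [0,[-0.15,0.51,0],[0,0,-0.078]]
    - [0,[-0.18,0.64,0],[0,0,-0.078]]
    - [0,[-0.21,0.77,0],[0,0,-0.078]]
    - [0,[-0.235,0.865,0],[0,0,-0.078]]
    - [0,[-0.235,0.865,0],[0,0,-0.078]]
    - [0,[-0.235,0.865,0],[0,0,-0.078]]

```text
time: 15.38
tool_pos: [0.4332, 0.2834, 0.1857]
tool_rot: [-0.001, 0.994, -0.107, -0.0]
contact_force: [-0.7, -1.0, 0.0]
gripper_width: 0.004
grasp_force: 0.0
```

Run:
```python
from h import *
s=tcp();print(s['tool_pos'],s['joint_pos'].round(2))
f=grab('wrist');W=world(f);L=dieframe(W)[masks(f)['red']];L=L[(abs(L[:,1])<40)&(L[:,0]>-160)&(L[:,0]<-60)&(L[:,2]<100)]
t=L[abs(L[:,1])<12];print('tab x min',np.percentile(t[:,0],[1,5]),'y',np.percentile(L[L[:,0]<-122][:,1],[2,98]),'z there',np.median(t[t[:,0]<-130][:,2]))
```

```text
t 15.3833 tcp die [-165.1    1.1  185.7] F [-0.7 -1.   0. ] rot [-0.001  0.994 -0.107 -0.   ]
[0.43315789 0.28342129 0.18573852] [ 0.43 -0.18  1.91  0.    1.41  2.22]
tab x min [-138.06439569 -134.81597573] y [-11.80698573  11.14628273] z there 54.99317511398828
```

Request:
arm_command:
  rows:
    - [0,[-0.001,-0.0036,-0.1],[0,0,0]]
    - [0,[-0.001,-0.0036,-0.2],[0,0,0]]
    - [0,[-0.001,-0.0036,-0.3],[0,0,0]]
    - [0,[-0.001,-0.0036,-0.4],[0,0,0]]
    - [0,[-0.001,-0.0036,-0.46],[0,0,0]]
    - [0,[-0.001,-0.0036,-0.49],[0,0,0]]
    - [0,[-0.001,-0.0036,-0.499],[0,0,0]]
    - [0,[-0.001,-0.0036,-0.499],[0,0,0]]
    - [0,[-0.001,-0.0036,-0.499],[0,0,0]]

```text
time: 16.18
tool_pos: [0.4346, 0.2825, 0.0385]
tool_rot: [-0.002, 0.994, -0.108, 0.001]
contact_force: [0.7, 0.4, 0.3]
gripper_width: 0.002
grasp_force: 0.0
```

Run:
```python
from h import *
s=tcp();p=dieframe(s['tool_pos'])
for th in np.r_[np.arange(1,0,-.1),0]:
    x=-80-70*np.sin(th)-5*np.cos(th)-11;z=14+70*np.cos(th)-5*np.sin(th)-11
    d=(fromdie(x,0,z)-s['tool_pos'])/.3;print(round(th,1),d.round(4))
```

```text
t 16.1833 tcp die [-163.5    0.5   38.5] F [0.7 0.4 0.3] rot [-0.002  0.994 -0.108  0.001]
1.0 [ 0.0352 -0.0091 -0.0064]
0.9 [ 0.0472 -0.0116  0.0136]
0.8 [ 0.061  -0.0146  0.0322]
0.7 [ 0.0766 -0.0179  0.0493]
0.6 [ 0.0938 -0.0215  0.0648]
0.5 [ 0.1124 -0.0254  0.0784]
0.4 [ 0.1322 -0.0296  0.09  ]
0.3 [ 0.1531 -0.034   0.0996]
0.2 [ 0.1748 -0.0386  0.107 ]
0.1 [ 0.1971 -0.0434  0.1121]
0.0 [ 0.2198 -0.0482  0.1149]
```

Request:
arm_command:
  rows:
    - [0,[0.025,-0.006,-0.006],[0,0,0]]
    - [0,[0.035,-0.009,-0.006],[0,0,0]]
    - [0,[0.047,-0.0116,0.0136],[0,0,0]]
    - [0,[0.061,-0.0146,0.032],[0,0,0]]
    - [0,[0.0766,-0.018,0.049],[0,0,0]]
    - [0,[0.094,-0.0215,0.065],[0,0,0]]
    - [0,[0.1124,-0.0254,0.078],[0,0,0]]
    - [0,[0.132,-0.0296,0.09],[0,0,0]]
    - [0,[0.153,-0.034,0.1],[0,0,0]]
    - [0,[0.175,-0.0386,0.107],[0,0,0]]
    - [0,[0.197,-0.0434,0.112],[0,0,0]]
    - [0,[0.21,-0.046,0.114],[0,0,0]]

```text
time: 17.18
tool_pos: [0.4978, 0.2688, 0.0719]
tool_rot: [-0.002, 0.994, -0.108, 0.001]
contact_force: [-1.9, 1.1, 1.2]
gripper_width: 0.001
grasp_force: 0.7
```

Request:
arm_command:
  rows:
    - [0,[0.006,-0.0013,0.001],[0,0,0]]
    - [0,[0.01,-0.002,0.001],[0,0,0]]
    - [0,[0.012,-0.0025,0.001],[0,0,0]]
    - [0,[0.014,-0.003,0.001],[0,0,0]]
    - [0,[0.014,-0.003,0.001],[0,0,0]]

```text
time: 17.6
tool_pos: [0.5002, 0.2679, 0.0712]
tool_rot: [-0.001, 0.994, -0.107, -0.0]
contact_force: [0.0, 1.0, -0.3]
gripper_width: 0.001
grasp_force: 0.2
```

```bash
cat > g.py <<'E'
from h import *
s=tcp()
def tab(n):
    f=grab(n);W=world(f);L=dieframe(W)[masks(f)['red']];L=L[(abs(L[:,1])<40)&(L[:,0]>-160)&(L[:,0]<-60)&(L[:,2]<100)]
    t=L[L[:,2]>78];print(n,len(t),'tab x',np.percentile(t[:,0],[2,50,98]).round(1) if len(t) else '', 'zmax',L[:,2].max().round(1));return f
E
python3 -c "
from g import *
tab('side');tab('top')"
```

```text
t 17.6 tcp die [-96.3  -0.3  71.2] F [ 0.   1.  -0.3] rot [-0.001  0.994 -0.107 -0.   ]
side 0 tab x  zmax 75.8
top 3 tab x [-82.8 -79.9 -77.4] zmax 85.8
```

Request:
arm_command:
  rows:
    - [0,[0.003,-0.0006,0],[0,0,0]]
    - [0,[0.005,-0.001,0],[0,0,0]]
    - [0,[0.006,-0.0013,0],[0,0,0]]
    - [0,[0.006,-0.0013,0],[0,0,0]]

```text
time: 18.03
tool_pos: [0.5014, 0.2676, 0.0713]
tool_rot: [-0.001, 0.994, -0.107, -0.001]
contact_force: [-5.6, 1.0, 1.9]
gripper_width: -0.0
grasp_force: 2.3
```

Request:
arm_command:
  rows:
    - [0,[0.003,-0.0006,0],[0,0,0]]
    - [0,[0.003,-0.0006,0],[0,0,0]]
    - [0,[0.003,-0.0006,0],[0,0,0]]

```text
time: 18.28
tool_pos: [0.5015, 0.2676, 0.0713]
tool_rot: [-0.001, 0.994, -0.107, -0.002]
contact_force: [-7.5, 0.7, 4.1]
gripper_width: 0.001
grasp_force: 3.9
```

Request:
arm_command:
  rows:
    - [0,[-0.01,0.002,0],[0,0,0]]
    - [0,[-0.05,0.01,0],[0,0,0]]
    - [0,[-0.13,0.027,0],[0,0,0]]
    - [0,[-0.2,0.04,0.05],[0,0,0]]
    - [0,[-0.2,0.04,0.17],[0,0,0]]
    - [0,[-0.2,0.04,0.3],[0,0,0]]
    - [0,[-0.2,0.04,0.4],[0,0,0]]
    - [0,[-0.2,0.04,0.5],[0,0,0]]
    - [0,[-0.2,0.04,0.5],[0,0,0]]

```text
time: 19.03
tool_pos: [0.4463, 0.281, 0.23]
tool_rot: [-0.005, 0.994, -0.107, 0.007]
contact_force: [-1.2, 0.1, 0.8]
gripper_width: 0.001
grasp_force: 0.0
```

Run:
```python
from g import *
tab('side');f=tab('wrist');g=tab('top')
def crop(f,u0,v0,w,h): return cv2.resize(f['color'][v0:v0+h,u0:u0+w,::-1],(400,400),interpolation=cv2.INTER_CUBIC)
cv2.imwrite('pics/end.png',np.hstack([crop(f,180,10,160,160),crop(g,150,60,290,290)]))
```

```text
t 19.0333 tcp die [-151.8    1.4  230. ] F [-1.2  0.1  0.8] rot [-0.005  0.994 -0.107  0.007]
side 36 tab x [-83.2 -79.2 -73.9] zmax 86.4
wrist 263 tab x [-84.6 -79.9 -76.1] zmax 87.3
top 31 tab x [-82.5 -79.  -75.8] zmax 88.3
```

View pics/end.png

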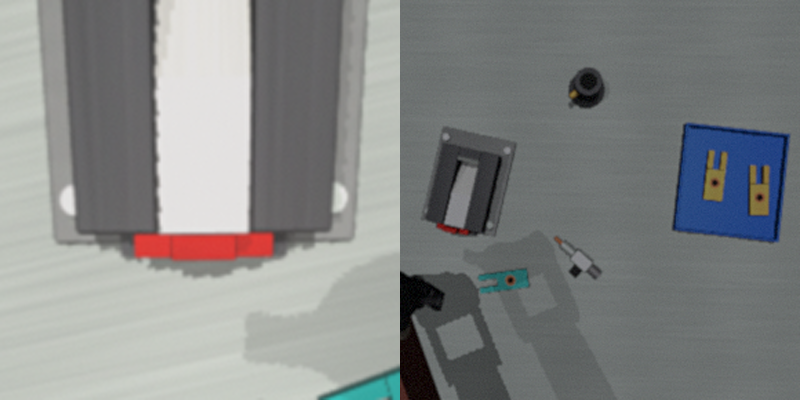

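The gate is shut against its stop: the tab is centred at die x ≈ −80 and the force rose with no further motion. Both clamps are in the tray at (714,182) and (759,197), and the other things have not moved.

```bash
python3 -c "
from h import *
print(manip.job_done())"
```

```text
the job is handed in; nothing more can be done
None
```

The job is handed in at about 19 s of robot time: the clamp lies flat, right way up, in the tray beside the finished one, and the red gate is shut.

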